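# Load a microplate into a low plate reader

## Task

Push the white microplate flat along the worktop, in under the low bridge of the plate reader, until it stops squarely against both stop lugs behind the bridge. Do not pick the plate up, carry it or let it tip. Once it is home, press the round start button on the reader fully down and take the hand away, leaving the plate home and everything else on the worktop where it stands.

Things in the scene. Friction and masses are not known exactly. Their poses are not given: they have to be found in the camera images.
- plate: The microplate: a loose white flat rectangular plastic tray of 12 x 8 small square wells, 128 (x) x 85.5 (y) x 14.4 mm (z), about 0.12 kg; treat all of it as a solid block. Origin at the centre of its underside; x along its length, x+ is the leading end that faces the reader at the start (within about 15 degrees of square), z up.
- plate_front (a point): Middle of the plate's leading (reader-side) end face, half-way up.
- plate_rear (a point): Middle of the plate's rear (robot-side) end face, half-way up: the face to push on.
- reader: The plate reader, white, fixed, about 130 (x) x 175 (y) mm, 55 mm high. Origin on the worktop under the middle of the bridge, midway between its cheeks; x+ is the way the plate is pushed in, y+ to the left of that. The bridge spans x = -35 to +35 mm, underside 18.5 mm above the worktop (4 mm over the plate). A control pod 40 mm high fills x = -55 to +55, y = -109 to -63 mm.
- reader_mouth (a point): Middle of the opening under the front of the bridge, at reader x = -35 mm, half-way up the gap. From here to the stop the cheeks' inner faces stand at reader y = -47 and +47 mm; before it low lead-in walls 13 mm high flare out to y = -61 and +61 mm at x = -64 mm.
- reader_stop (a point): Midway between the faces of the two stop lugs behind the bridge, at reader x = +45 mm, half-way up (the lugs are 13 mm high, 18 mm wide, at reader y = -28 and +28 mm, rigid). With the plate home its leading end face touches them and its rear face is at reader x = -83 mm, still out in the open.
- start_top (a point): Centre of the top face of the start button (grey, round, 26 mm across, in a wider round grey collar), on the front part of the control pod on the reader's right (y-) side; it is pressed straight down.
- start (a joint): Travel of the start button: 0 released, 0.006 m fully down; a spring brings it back, about 4 N holds it down.
- vial: Bystander: small screw vial, 30 mm diameter, 58 mm high, loose. Origin at the centre of its underside.
- bottle_small: Bystander: small screw-cap bottle, 48 mm diameter, 85 mm high, loose. Origin at the centre of its underside. The vial and this bottle stand one on each side of the plate's way in, either way round.
- filter_box: Bystander: flat round box, 73 mm diameter, 23 mm high, loose, near the front left. Origin at the centre of its underside.
- salt_jar: Bystander: wide jar, 64 mm diameter, 75 mm high, loose, at the left. Origin at the centre of its underside.

How it is judged:
By the outcome, as a careful person would: the job done as asked, in the order asked, and still so for the second after the job is handed in, with the robot touching nothing.
It also fails if it takes over 48 s, if anything falls off the work surface, if the arm or the gripper's body presses on something with over 40 N, if the wrist force passes 120 N, or if a joint passes its speed limit or range.

## Robot

A 6-joint arm with a two-finger parallel gripper is mounted at the origin on a cart in front of the work surface, level with it; the furniture and walls round the work are solid. World frame = base frame: x ahead of the robot, y to its left, z up, the work surface at z = 0. Lengths are in m, angles in rad, forces in N, time in s.
With the tool pointing down it reaches from about 0.325 to 0.775 m from the base axis. Payload 5.5 kg.
Tool frame: the origin (TCP) lies midway between the tips of the shut fingers; the grasp point (between the pads) lies 19 mm behind it (env.grip_depth is the z of the grasp point in the tool frame, in m); z points along the fingers, y is the line along which they close (so a half turn about z gives the same grasp; the last joint's range is limited). The gripper opens to 85 mm and grips with 20 to 120 N. Pads are 22 mm wide; open, the fingers measure 114 mm over their backs; the gripper's body (76 mm by 85 mm) begins 54 mm behind the grasp point. The pads swing forward as they close: fully open they stand 13 mm farther back than shut.
Start: joints at [-1.36, 0.091, 1.231, -0, 1.82, -0.057], TCP at [0.159, -0.579, 0.231] pointing down, gripper open.
Joint ranges: [-2.87, 2.87], [-0.86, 2.18], [0.17, 2.46], [-1.51, 4.65], [0.06, 2.69], [-2.65, 2.65]. Speed limits (rad/s): [2.57, 2.57, 3.01, 3.14, 3.14, 3.14].

## Interface

Orientations are given as a rotation vector (axis times angle).
In Python, from plant import env, ik, readout, optics, job gives the robot as it stands. The module is installed in compiled form; this text tells all that it offers. Calls block until the motion is done:
- env.movep(position, orientation): joint-space move of the TCP to a pose.
- env.move_l(position, orientation=None, rate=0.15): straight line of the TCP; orientation=None keeps the orientation; rate is the mean speed in m/s.
- env.move_j(angles): joint-space move.
- env.grip(opening, force=None): finger opening in m; force is the grip in N (None keeps the last); returns when the fingers have stopped.
- env.hold(seconds).
- ik(position, orientation): joint angles nearest the present ones, or None.
- readout.read_state(): the state.
- optics.read_camera(name): name is "scene" or "top"; returns the picture (384x512x3 uint8, red, green, blue); there is no depth.
- optics.get_calibration(name): a dict with "mtx" (3x3 intrinsics, pixels), "rvec" (rotation vector, rad) and "tvec" (3), from world to camera coordinates, as OpenCV has them. Camera axes: x right, y down, z forward; pixel columns grow to the right and rows downward; lengths in m; the calibration is good to about 2 mm. A picture is of the moment at which its call begins. get_calibration takes no time and is no camera call.
A pose or a line that the arm cannot do raises env.IKError and nothing moves.
- job.close_job(): hands the job in; it is judged then, once.
The state is a dict: "t": time; "qpos": joint angles; "joint_vel": joint speeds; "joint_efforts": joint torques, N m; "ee_pos": TCP position; "tool_rot": TCP orientation; "ft_force": force on the tool from outside, world axes, zero at the start; "ft_torque": the same for the moment, N m; "gripper_width": finger opening in m; "finger_force": force on a finger pad.
Only numpy, scipy, OpenCV 4.12 (cv2) and the standard library are available. Lean on these libraries where they do the work, as an engineer would, in place of code of your own. Each camera call takes 0.05 s, during which the arm holds its last target. There are 200 camera calls.

## Working session

There is one attempt and no reset: what is moved stays moved. The work goes in short steps, each a Python script; the robot and the scene stay as the last script left them, time stands still between calls to the robot, and variables do not carry over. Pictures are saved under pics/ and viewed, at most 10 in all, crops included, and the job is handed in when it is done.

```bash
mkdir -p pics; cat > h.py <<'E'
import numpy as np, cv2
from plant import env, ik, readout, optics, job
def snap(n,f):
    im=optics.read_camera(n); cv2.imwrite(f'pics/{f}.png',im[:,:,::-1]); return im
def ray(n,uv,z):
    c=optics.get_calibration(n);K=np.array(c['mtx'],float);R=cv2.Rodrigues(np.array(c['rvec'],float))[0];t=np.array(c['tvec'],float).ravel()
    uv=np.atleast_2d(np.array(uv,float)); d=(R.T@np.linalg.inv(K)@np.c_[uv,np.ones(len(uv))].T).T; o=-R.T@t
    return o+d*((z-o[2])/d[:,2])[:,None]
def proj(n,P):
    c=optics.get_calibration(n)
    return cv2.projectPoints(np.atleast_2d(np.array(P,float)),np.array(c['rvec'],float),np.array(c['tvec'],float),np.array(c['mtx'],float),None)[0][:,0]
E
python3 - <<'E'
from h import *
a=snap('top','t0');b=snap('scene','s0')
for n in('top','scene'):
    c=optics.get_calibration(n);R=cv2.Rodrigues(np.array(c['rvec'],float))[0];print(n,-R.T@np.array(c['tvec']).ravel(),c['mtx'])
cv2.imwrite('pics/t0x.png',cv2.resize(a[:,:,::-1],(800,600),interpolation=cv2.INTER_CUBIC))
s=readout.read_state();print(s['tool_rot'],s['ft_force'],s['t'])
E
```

```text
top [0.37392401 0.10444842 1.00585778] [[435.27285506   0.         256.72751383]
 [  0.         435.27285506 189.83253036]
 [  0.           0.           1.        ]]
scene [ 1.23016503 -0.36531832  0.60257425] [[371.82008496   0.         256.24739267]
 [  0.         371.82008496 191.92204628]
 [  0.           0.           1.        ]]
[-3.11167369e+00 -4.19241265e-01  1.77499435e-04] [ 0.19965028  0.03996866 -0.06995434] 0.1
```

View pics/t0x.png

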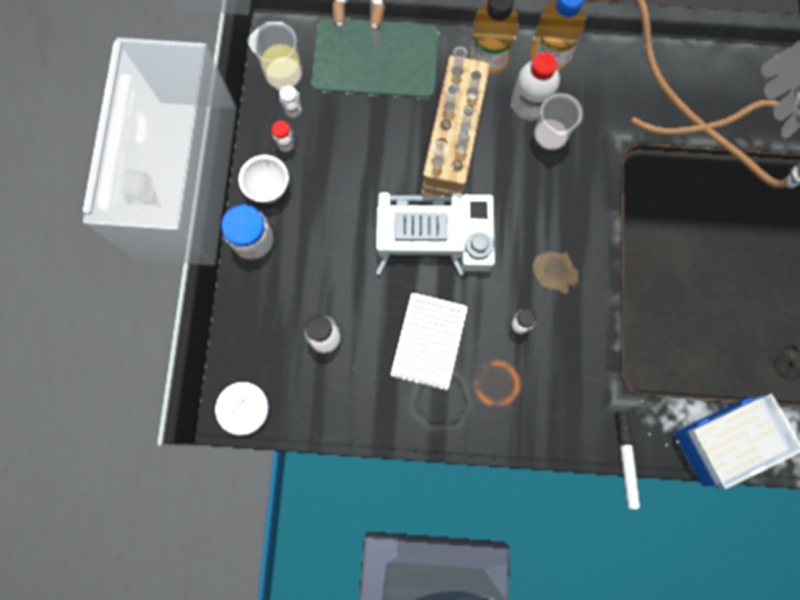

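View pics/s0.png

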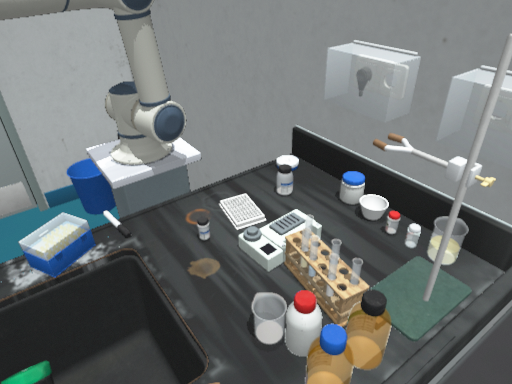

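The top view shows the plate at about (430,341) in the 800-wide picture and the reader at (435,230). The button is at (480,245), the bottle at (322,334) on the left and the vial at (524,322) on the right. Next I'll extract the plate outline and zoom in on the reader.

```bash
python3 - <<'E'
from h import *
a=cv2.imread('pics/t0.png')
c=a[115:255,225:345]; cv2.imwrite('pics/c0.png',cv2.resize(c,None,fx=4.2,fy=4.2,interpolation=cv2.INTER_CUBIC))
m=((a.min(2)>140)*255).astype(np.uint8); m=cv2.morphologyEx(m,cv2.MORPH_CLOSE,np.ones((5,5)))
for k in cv2.findContours(m,0,cv2.CHAIN_APPROX_NONE)[0]:
    if cv2.contourArea(k)<150: continue
    r=cv2.minAreaRect(k); 
    if not(230<r[0][0]<340 and 110<r[0][1]<260): continue
    z=.0144 if r[0][1]>185 else .055
    print(r); print(ray('top',cv2.boxPoints(r),z)[:,:2].round(4).tolist())
    P=ray('top',k[:,0],z)[:,:2].astype(np.float32);print(cv2.minAreaRect(P*1000))
E
```

```text
((274.4705810546875, 217.61764526367188), (38.56315994262695, 55.7831916809082), 14.03624439239502)
[[0.4785, 0.1278], [0.6069, 0.1058], [0.5909, 0.0174], [0.4635, 0.0416]]
((535.0604858398438, 73.3182373046875), (88.31610107421875, 130.20672607421875), 80.12159729003906)
((278.1954345703125, 149.10145568847656), (76.1730728149414, 51.28199005126953), 0.8680514097213745)
[[0.6207, 0.159], [0.7433, 0.1672], [0.7534, -0.0092], [0.6305, -0.0126]]
((686.9705810546875, 76.29126739501953), (122.8544692993164, 173.52142333984375), 3.267393112182617)
```

View pics/c0.png

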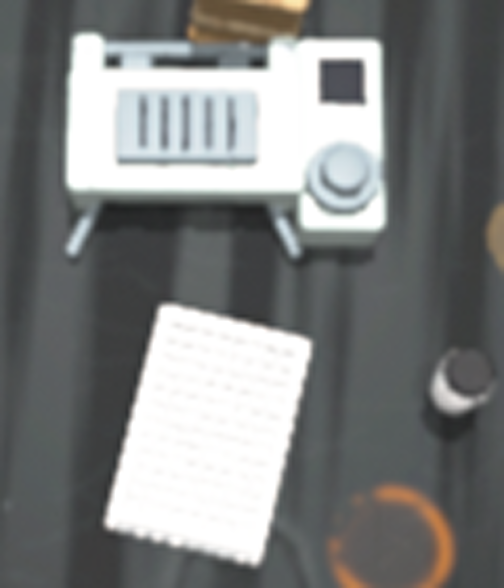

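The crop shows the lead-in wall tips at about (72,252) and (297,255), the vent panel at (118–257, 91–163) and the button top at (343,167). I'll cast these as rays to get the reader pose.

```bash
python3 - <<'E'
from h import *
def w(p,z): return ray('top',np.atleast_2d(p)/4.2+[225-.5+.12,115-.5+.12],z)[:,:2]
def show(n,A,B):
    d=B-A; print(n,A.round(4),B.round(4),'mid',((A+B)/2).round(4),'len',np.linalg.norm(d).round(4),'yaw',np.degrees(np.arctan2(d[0],-d[1])).round(2)) # L->R dir
show('tips',*w([[72,252],[297,255]],.013))
show('ventF',*w([[118,162],[256,163]],.055)); show('ventB',*w([[118,90],[257,93]],.055))
show('podfront',*w([[303,235],[383,235]],.040)); show('bridgeF',*w([[70,188],[298,194]],.055))
show('podB',*w([[300,38],[380,42]],.040))
print('btn',w([[343,167]],.05)); print('collar',w([[342,175]],.044))
s=cv2.imread('pics/s0.png')[200:280,185:325];cv2.imwrite('pics/c1.png',cv2.resize(s,None,fx=5.5,fy=5.5,interpolation=cv2.INTER_CUBIC))
a=cv2.imread('pics/t0.png')
b=a[140:170,292:322].astype(int)
sat=b.max(2)-b.min(2)
for r in b[::2]: print(' '.join('%3d'%x for x in r[:,1]))
for p,n in([(524,322),'vial'],[(322,334),'bottle']): print(n,ray('top',np.array(p)*.64,.0)[0])
E
```

```text
tips [0.6308 0.1565] [0.6383 0.0305] mid [0.6346 0.0935] len 0.1262 yaw 3.39
ventF [0.6722 0.1334] [0.6771 0.0586] mid [0.6746 0.096 ] len 0.075 yaw 3.75
ventB [0.7133 0.1365] [0.7171 0.0604] mid [0.7152 0.0984] len 0.0762 yaw 2.88
podfront [0.6426 0.0299] [ 0.6458 -0.0138] mid [0.6442 0.008 ] len 0.0438 yaw 4.18
bridgeF [0.6556 0.1583] [0.6612 0.0349] mid [0.6584 0.0966] len 0.1235 yaw 2.61
podB [0.7567 0.0375] [ 0.7576 -0.0073] mid [0.7572 0.0151] len 0.0449 yaw 1.15
btn [[0.67983221 0.01085684]]
collar [[0.67713108 0.01059968]]
255 255 255 255 254 255 255 255 255 255 255 255 255 249 241 239 240 240 235 231 254 255 255 234 133  90  84  77  68  66
255 255 255 255 254 255 255 255 255 255 255 255 255 255 255 255 255 255 255 255 255 255 255 237 137  93  85  78  68  66
255 255 255 255 254 255 255 255 255 255 255 255 255 255 255 255 255 255 255 255 255 255 255 238 141  94  85  76  69  66
255 255 255 255 254 255 255 255 255 255 255 255 255 255 255 255 255 255 255 255 255 255 255 243 150  97  85  77  70  68
255 255 255 255 254 255 255 255 255 255 255 253 249 242 241 245 247 251 254 255 255
[... 621 characters left out ...]
 86  80  75  76
221 222 222 222 216 195 154 173 219 228 211 177 139 119 126 131 125 121 149 203 224 216 209 231 184 112  86  79  76  79
125 125 123 135 207 255 255 213 157 180 217 228 228 214 204 202 202 206 215 213 196 215 250 254 205 116  86  82  78  82
128 118 108 126 208 255 255 255 234 171 144 149 160 170 179 180 175 166 154 161 228 255 255 255 211 116  88  83  81  84
126  86  71 116 203 255 255 255 255 255 248 233 224 221 220 220 222 235 254 255 255 255 255 255 214 117  90  88  84  85
215 163 100 107 167 241 255 255 255 255 255 255 255 255 255 255 255 255 255 255 255 255 255 249 178 108  92  91  88  89
vial [ 0.57408461 -0.06819565  0.        ]
bottle [0.53384051 0.23291641 0.        ]
```

View pics/c1.png

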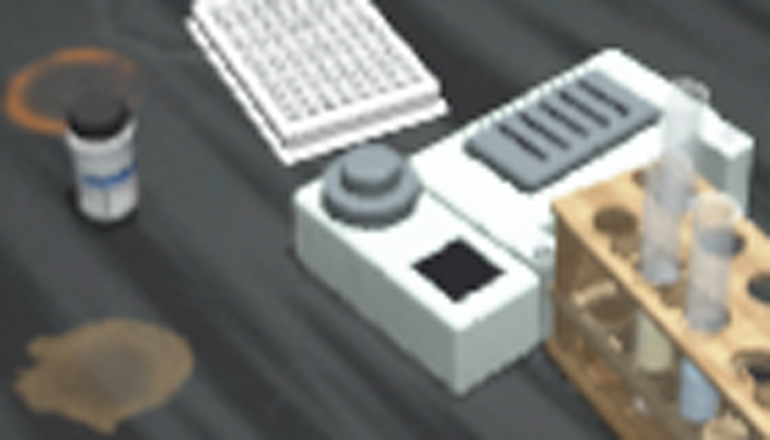

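```bash
cat >> h.py <<'E'
R0=np.array([.696,.0972]); YAW=np.radians(3.3)
def ori(psi): return [np.pi*np.cos(psi/2),np.pi*np.sin(psi/2),0]
def rd(x,y=0):
    c,s=np.cos(YAW),np.sin(YAW); return R0+[c*x-s*y,s*x+c*y]
def plate(f):
    a=snap('top',f)
    m=((a.min(2)>140)*255).astype(np.uint8); m[:int(proj('top',[*rd(-66),.013])[0,1])-30]=0
    m=cv2.morphologyEx(m,cv2.MORPH_CLOSE,np.ones((5,5)))
    for k in cv2.findContours(m,0,cv2.CHAIN_APPROX_NONE)[0]:
        r=cv2.minAreaRect(k)
        if cv2.contourArea(k)>600 and 230<r[0][0]<330 and 160<r[0][1]<260:
            print('plate',cv2.minAreaRect(ray('top',k[:,0],.0144)[:,:2].astype(np.float32)*1000),ray('top',cv2.boxPoints(r),.0144)[:,:2].round(4).tolist())
def st(msg=''):
    s=readout.read_state(); print(msg,round(s['t'],2),s['ee_pos'].round(4) if hasattr(s['ee_pos'],'round') else s['ee_pos'],np.round(s['ft_force'],2)); return s
E
python3 - <<'E'
from h import *
# button by two rays
def line(n,uv): a=ray(n,uv,0)[0];b=ray(n,uv,.1)[0];return a,(b-a)/np.linalg.norm(b-a)
(p,d),(q,e)=line('top',[306.3,154.4]),line('scene',[253.2,229.6])
s=np.linalg.lstsq(np.c_[d,-e],q-p,rcond=None)[0];print('btn',p+d*s[0],q+e*s[1])
env.grip(0.0); st()
env.movep([.541,-.002,.15],ori(YAW)); st()
env.move_l([.541,-.002,.005],rate=.12); s=st()
env.move_l([.541,.031,.005],rate=.05); st('pushed')
env.move_l([.541,.008,.005],rate=.1)
plate('t1'); st()
a=cv2.imread('pics/t1.png')[115:255,225:345];cv2.imwrite('pics/c2.png',cv2.resize(a,None,fx=4,fy=4,interpolation=cv2.INTER_CUBIC))
E
```

```text
btn [0.67699245 0.01168095 0.05874613] [0.67733306 0.01225557 0.05879884]
 0.87 [ 0.1588 -0.5786  0.2313] [ 0.06 -0.01  0.03]
 3.34 [ 0.5411 -0.0028  0.1501] [ 0.64 -0.17 -0.25]
 4.7 [ 0.5417 -0.002   0.0061] [ 0.31 -0.32 -0.59]
pushed 5.51 [0.5409 0.0312 0.0049] [ 0.43  1.14 -0.01]
plate ((616.2669677734375, 5.1300811767578125), (303.8027038574219, 308.9781799316406), 3.238563299179077) [[0.7589, 0.1686], [0.7819, -0.1451], [0.4759, -0.1496], [0.4546, 0.1441]]
 5.94 [0.5409 0.0079 0.0049] [ 0.23 -0.3  -0.13]
```

View pics/c2.png

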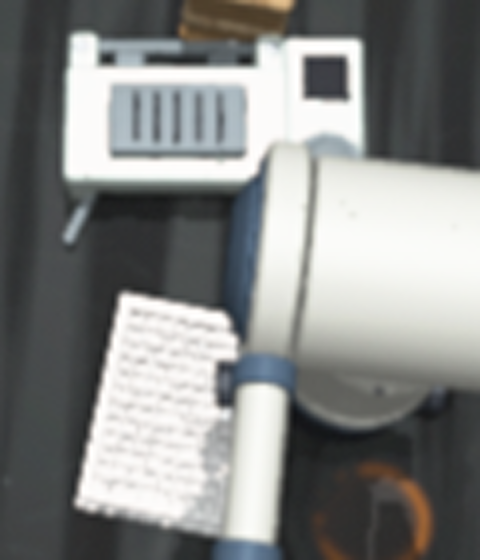

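The plate slid left with only a little rotation; its left edge runs from (122,293) to (78,508) in the crop. Pushing the rear with two fingers set at the target yaw should square it up.

```bash
python3 - <<'E'
from h import *
P=ray('top',np.array([[122,293],[78,508],[238,312]])/4+[225-.37,115-.37],.0144)[:,:2];print(P)
d=P[0]-P[1];y=np.arctan2(d[1],d[0]);L=np.linalg.norm(d)
n=np.array([np.sin(y),-np.cos(y)]);c=(P[0]+P[1])/2+n*.04275
print(L,np.degrees(y),'centre',c,'rear',c-d/L*.064,'rightrear',P[1]+n*.0855)
# retreat, then get behind the plate
env.move_l([.541,.0,.005],rate=.1); env.move_l([.541,.0,.11],rate=.25); env.movep([.425,.07,.11],ori(YAW))
plate('t2'); st()
E
```

```text
[[0.6008358  0.122761  ]
 [0.4739619  0.13853822]
 [0.59442137 0.05449357]]
0.127851109285189 -7.0885466688828105 centre [0.53212336 0.08822637] rear [0.46861254 0.09612416] rightrear [0.46341093 0.05369173]
plate ((497.4095458984375, 39.340293884277344), (219.22442626953125, 229.43663024902344), 4.687237739562988) [[0.5976, 0.1627], [0.6148, -0.0728], [0.3954, -0.0796], [0.3791, 0.1447]]
 7.41 [0.425  0.0698 0.1091] [0.42 0.52 0.05]
```

```bash
python3 - <<'E'
from h import *
env.grip(.05); 
x0=-.262; p=rd(x0)
env.movep([*p,.06],ori(YAW)); env.move_l([*p,.012],rate=.12); s=st()
z=.012
while z>-.012:
    z-=.0015; env.move_l([*p,z],rate=.03); env.hold(.05)
    f=readout.read_state()['ft_force'][2]
    if f-s['ft_force'][2]>2.5: break
print('table at',z,f)
z+=.003; env.move_l([*p,z],rate=.05)
env.move_l([*rd(-.182),z],rate=.05); st('z=%.4f'%z)
a=snap('top','t3');b=snap('scene','s3')
A=cv2.resize(a[115:255,215:345],(557,600),interpolation=cv2.INTER_CUBIC)
cv2.imwrite('pics/c3.png',np.hstack([cv2.resize(a[125:255,225:345],(390,422)),cv2.resize(b[180:280,180:290],(410,373)) if 0 else cv2.resize(b[175:288,180:290],(410,422))])[:,:,::-1])
E
```

```text
8.82 [0.4351 0.082  0.0132] [-0.08  0.18  0.85]
table at -0.004499999999999998 10.037278926429098
z=-0.0015 14.12 [ 0.5095  0.0852 -0.0018] [-23.82  -6.85  16.31]
```

View pics/c3.png

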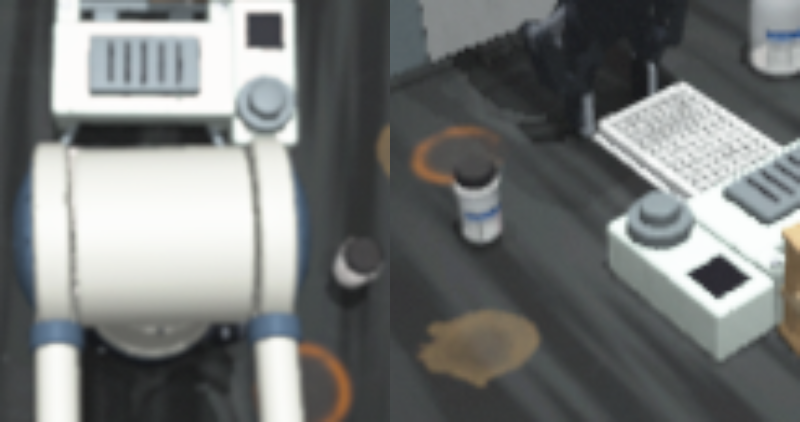

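The scene view shows the plate at the lead-in, with rear corners at about (685,82) and (602,122) and the front going in behind the pod. The x force is 24 N, so it is touching something. I'll measure the yaw.

```bash
python3 - <<'E'
from h import *
uv=np.array([[685,82],[602,122],[700,190],[775,150]])
px=np.c_[180+(uv[:,0]-390)*110/410,175+uv[:,1]*113/422]-.37
P=ray('scene',px,.0144)[:,:2];print(P)
c,s=np.cos(YAW),np.sin(YAW);print(((P-R0)@np.array([[c,-s],[s,c]])).round(4))
# relax: back off, view
env.move_l([*rd(-.192),.001],rate=.05);env.hold(.1);st('backed 10')
b=snap('scene','s4');cv2.imwrite('pics/c4.png',cv2.resize(b[185:265,210:320],(800,582),interpolation=cv2.INTER_CUBIC)[:,:,::-1])
E
```

```text
[[0.52235665 0.14134716]
 [0.52679376 0.06293809]
 [0.63382525 0.07183133]
 [0.63025984 0.14059178]]
[[-0.1708  0.0541]
 [-0.1709 -0.0245]
 [-0.0635 -0.0217]
 [-0.0631  0.0471]]
backed 10 14.68 [0.5048 0.0863 0.0011] [ 0.07 -0.93 -0.44]
```

View pics/c4.png

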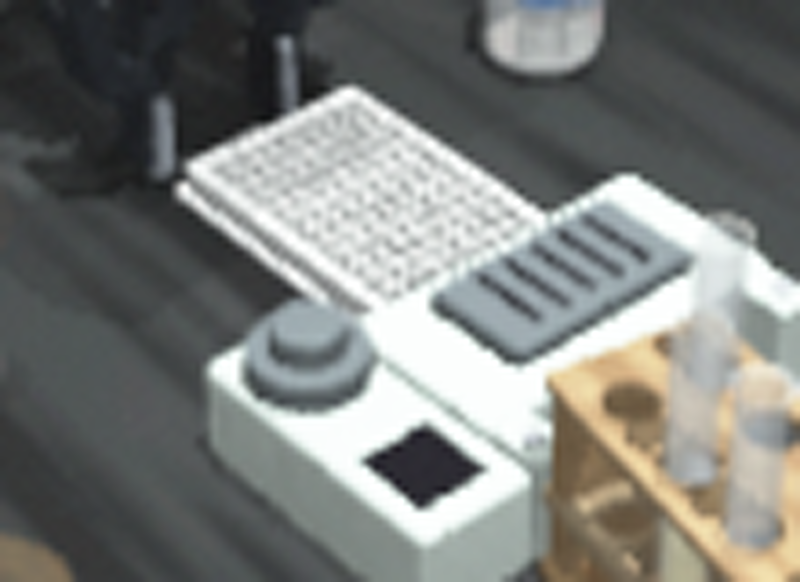

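The plate is square to the reader but about 13 mm too far left, so its corner is catching the left lead-in. I'll nudge it right by pushing the middle of its left side, keeping the gripper body clear of the bottle.

```bash
python3 - <<'E'
from h import *
env.move_l([*rd(-.21),.09],rate=.3); env.grip(0.0)
env.movep([*rd(-.105,.074),.1],ori(YAW)); env.move_l([*rd(-.105,.074),.007],rate=.15); s=st('down')
env.move_l([*rd(-.105,.0555),.006],rate=.05); st('pushed')
env.move_l([*rd(-.105,.068),.007],rate=.1); env.move_l([*rd(-.105,.068),.1],rate=.3)
env.movep([*rd(-.262),.1],ori(YAW)); st()
b=snap('scene','s5');a=snap('top','t5')
cv2.imwrite('pics/c5.png',np.hstack([cv2.resize(a[125:255,225:345],(350,380),interpolation=cv2.INTER_CUBIC),cv2.resize(b[185:265,200:295],(450,380),interpolation=cv2.INTER_CUBIC)])[:,:,::-1])
E
```

```text
down 17.06 [0.5874 0.1649 0.0083] [-0.18  0.43 -0.01]
pushed 17.57 [0.5892 0.1462 0.0079] [0.15 1.4  3.87]
 19.02 [0.4346 0.0822 0.0993] [0.37 1.05 0.04]
```

View pics/c5.png

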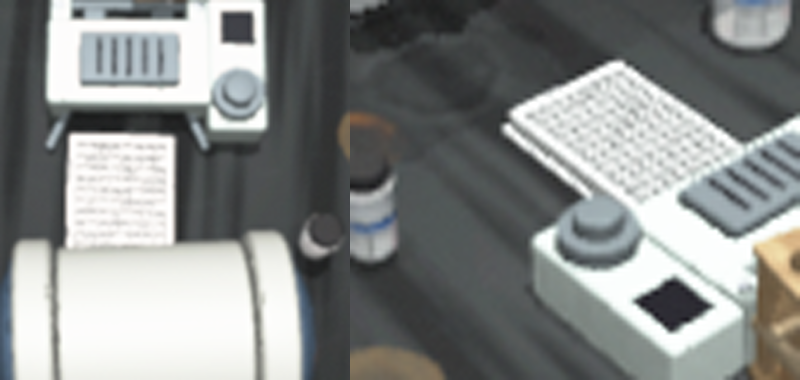

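```bash
python3 - <<'E'
from h import *
a=cv2.imread('pics/t5.png')
m=((a.min(2)>150)*255).astype(np.uint8)
c,s=np.cos(YAW),np.sin(YAW);M=np.array([[c,-s],[s,c]])
E=[]
g=cv2.GaussianBlur(a.min(2),(3,3),0).astype(float)
for v in range(174,206,3):
    r=g[v]; i=np.arange(242,294); w=i[r[i]>140]
    l,h=w.min(),w.max()
    l=l-1+(140-r[l-1])/(r[l]-r[l-1]); h=h+(r[h]-140)/(r[h]-r[h+1])
    Q=(ray('top',[[l,v],[h,v]],.0144)[:,:2]-R0)@M; E.append(Q); print(v,round(l,1),round(h,1),(Q*1000).round(1).tolist())
E=np.array(E);print('slopes deg',[np.degrees(np.polyfit(E[:,k,0],E[:,k,1],1)[0]) for k in(0,1)])
print('tips',((ray('top',np.array([[50,147],[205,148]])/2.917+[225,125],.013)[:,:2]-R0)@M*1000).round(1))
E
```

```text
174 241.6 284.7 [[-60.5, 63.4], [-59.0, -38.0]]
177 247.7 284.6 [[-67.6, 48.9], [-66.2, -38.0]]
180 247.5 284.6 [[-74.8, 49.2], [-73.5, -37.9]]
183 247.3 284.6 [[-82.1, 49.5], [-80.8, -37.8]]
186 247.2 284.6 [[-89.3, 49.5], [-88.0, -37.8]]
189 246.9 284.5 [[-96.5, 50.1], [-95.2, -37.7]]
192 246.9 284.6 [[-103.7, 50.0], [-102.3, -37.8]]
195 246.9 284.5 [[-110.8, 49.9], [-109.5, -37.8]]
198 246.9 284.5 [[-118.0, 49.7], [-116.6, -37.7]]
201 247.0 284.5 [[-125.1, 49.5], [-123.7, -37.7]]
204 247.2 284.5 [[-132.1, 48.7], [-130.8, -37.7]]
slopes deg [np.float64(4.933294687756197), np.float64(-0.21922229882287378)]
tips [[-63.5  62.1]
 [-62.4 -63.1]]
```

The plate is square but still 5–6 mm left. I'll give it one more short nudge.

```bash
cat > edges.py <<'E'
from h import *
def edges(f):
    a=snap('top',f); c,s=np.cos(YAW),np.sin(YAW);M=np.array([[c,-s],[s,c]])
    g=cv2.GaussianBlur(a.min(2),(3,3),0).astype(float)
    for v in range(180,206,6):
        r=g[v]; i=np.arange(242,294); w=i[r[i]>140]
        if len(w)<20: continue
        l,h=w.min(),w.max(); l=l-1+(140-r[l-1])/(r[l]-r[l-1]); h=h+(r[h]-140)/(r[h]-r[h+1])
        print(v,((ray('top',[[l,v],[h,v]],.0144)[:,:2]-R0)@M*1000).round(1).tolist())
E
python3 - <<'E'
from edges import *
env.movep([*rd(-.105,.072),.1],ori(YAW)); env.move_l([*rd(-.105,.072),.004],rate=.15); s=st('down')
for y in(.062,.0555,.0525,.0495): env.move_l([*rd(-.105,y),.004],rate=.05); st(y)
env.move_l([*rd(-.105,.066),.005],rate=.12); env.move_l([*rd(-.105,.066),.1],rate=.3)
env.movep([*rd(-.262),.1],ori(YAW)); st()
edges('t6')
E
```

```text
down 20.64 [0.5876 0.163  0.0054] [ 0.48 -0.04  0.7 ]
0.062 20.99 [0.5881 0.1527 0.0048] [-0.47 -0.47 -0.85]
0.0555 21.27 [0.5881 0.1463 0.0041] [-0.19  0.36  0.31]
0.0525 21.52 [0.5882 0.1434 0.004 ] [-0.77  1.64  0.47]
0.0495 21.77 [0.5883 0.1403 0.004 ] [-0.67  1.01 -0.25]
 23.25 [0.4347 0.0822 0.0994] [0.73 0.06 0.01]
180 [[-74.6, 36.5], [-73.3, -51.3]]
186 [[-89.1, 36.6], [-87.8, -51.1]]
192 [[-103.5, 37.4], [-102.2, -50.2]]
198 [[-117.8, 38.0], [-116.5, -49.8]]
204 [[-132.0, 37.7], [-130.7, -49.7]]
```

The first nudge had ridden up on the plate's edge, so this one overshot and the centre is now at −7 mm. I'll push it back from the right with the calibrated 12.5 mm finger half-width.

```bash
python3 - <<'E'
from edges import *
env.movep([*rd(-.1,-.074),.08],ori(YAW)); env.move_l([*rd(-.1,-.074),.004],rate=.15); s=st('down')
env.move_l([*rd(-.1,-.0558),.004],rate=.05); st()
env.move_l([*rd(-.1,-.066),.005],rate=.12); env.move_l([*rd(-.1,-.066),.08],rate=.3)
env.movep([*rd(-.262),.08],ori(YAW)); st()
edges('t7')
E
```

```text
down 24.71 [0.6007 0.0179 0.0053] [ 0.13  0.04 -0.56]
 25.23 [0.5996 0.0361 0.0044] [-0.15 -0.45  1.06]
 26.61 [0.4347 0.082  0.0794] [ 0.17 -0.62 -0.14]
180 [[-74.8, 43.8], [-73.4, -42.9]]
186 [[-89.2, 44.0], [-87.9, -43.1]]
192 [[-103.6, 44.3], [-102.3, -42.7]]
198 [[-117.9, 44.4], [-116.6, -42.8]]
204 [[-132.1, 44.7], [-130.8, -42.8]]
```

```bash
python3 - <<'E'
from edges import *
env.grip(.05); env.move_l([*rd(-.21),.03],rate=.2); env.move_l([*rd(-.21),.0],rate=.1); s0=st('down')
c,s=np.cos(YAW),np.sin(YAW)
def f(): F=np.array(readout.read_state()['ft_force'])-s0['ft_force']; return F[0]*c+F[1]*s
L=[]
for x in(-.18,-.16,-.14,-.12,-.11,-.105,-.102,-.1,-.098,-.096,-.094,-.092,-.09,-.088):
    env.move_l([*rd(x),.0],rate=.06); q=f(); L.append((x,round(q,1)))
    if q<-14: break
print(L); st()
b=snap('scene','s8');cv2.imwrite('pics/c8.png',cv2.resize(b[185:265,210:320],(800,582),interpolation=cv2.INTER_CUBIC)[:,:,::-1])
E
```

```text
down 28.15 [4.861e-01 8.510e-02 3.000e-04] [-0.25 -0.17  0.01]
[(-0.18, np.float64(0.5)), (-0.16, np.float64(0.4)), (-0.14, np.float64(-0.3)), (-0.12, np.float64(0.7)), (-0.11, np.float64(0.2)), (-0.105, np.float64(0.0)), (-0.102, np.float64(0.1)), (-0.1, np.float64(1.0)), (-0.098, np.float64(0.6)), (-0.096, np.float64(-0.2)), (-0.094, np.float64(0.1)), (-0.092, np.float64(-3.0)), (-0.09, np.float64(-10.3)), (-0.088, np.float64(-19.3))]
 32.82 [ 6.041e-01  9.190e-02 -1.000e-04] [-19.45  -2.    12.6 ]
```

View pics/c8.png

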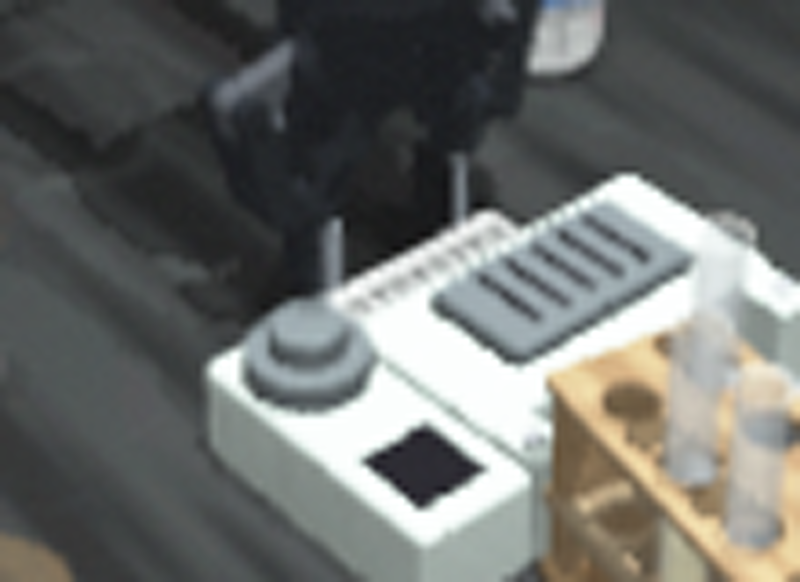

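The plate is home: a firm stop at tool x = −0.092 against the expected −0.094, with only its rear row showing in front of the bridge. Next is the button.

```bash
python3 - <<'E'
from edges import *
env.move_l([*rd(-.11),.001],rate=.08); env.move_l([*rd(-.13),.09],rate=.3); env.grip(0.0)
B=[.677,.012]
env.movep([*B,.09],ori(YAW)); env.move_l([*B,.063],rate=.1); env.hold(.1); s0=st('above')
L=[];z=.061
while z>.044:
    env.move_l([*B,z],rate=.03); S=readout.read_state(); q=S['ft_force'][2]-s0['ft_force'][2]; L.append((round(z,4),round(S['ee_pos'][2],4),round(q,1)))
    if q>15: break
    z-=.0015
env.hold(.2); print(L); st()
env.move_l([*B,.1],rate=.2); env.movep([.5,-.25,.2],ori(0)); st()
a=snap('top','t9');b=snap('scene','s9')
cv2.imwrite('pics/c9.png',np.hstack([cv2.resize(a[110:250,200:345],(400,386),interpolation=cv2.INTER_CUBIC),cv2.resize(b[175:265,205:300],(400,386),interpolation=cv2.INTER_CUBIC)])[:,:,::-1])
E
```

```text
above 35.39 [0.677  0.0124 0.0637] [0.56 0.09 0.47]
[(0.061, np.float64(0.0615), np.float64(0.7)), (0.0595, np.float64(0.0598), np.float64(1.3)), (0.058, np.float64(0.0582), np.float64(2.4)), (0.0565, np.float64(0.0568), np.float64(3.3)), (0.055, np.float64(0.0561), np.float64(6.2)), (0.0535, np.float64(0.0559), np.float64(12.1)), (0.052, np.float64(0.0559), np.float64(15.8))]
 37.34 [0.6774 0.012  0.0558] [-4.41  0.89 16.41]
 38.99 [ 0.5004 -0.2492  0.199 ] [ 1.23 -0.   -0.46]
```

View pics/c9.png

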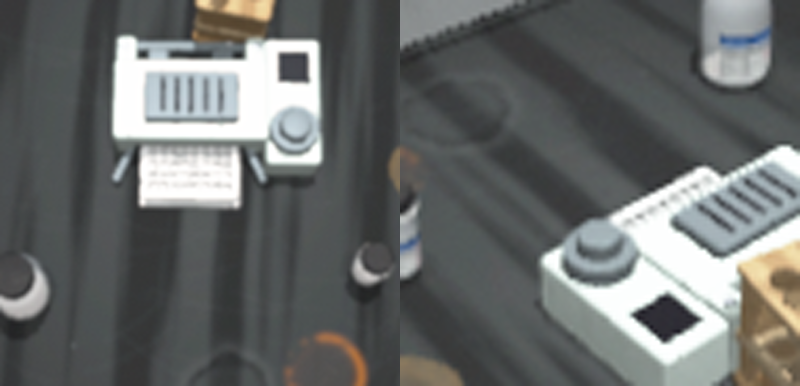

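The button gave a 4 N spring ramp over about 6 mm and then a hard stop, so it was fully down. I'll check the plate's rear edge in the saved picture before handing in.

```bash
python3 - <<'E'
from h import *
g=cv2.GaussianBlur(cv2.imread('pics/t9.png').min(2),(3,3),0).astype(float)
c,s=np.cos(YAW),np.sin(YAW);P=[]
for u in range(253,286,3):
    v=[v for v in range(170,195) if g[v,u]>140][-1]; vv=v+(g[v,u]-140)/(g[v,u]-g[v+1,u]); P.append([u,vv])
Q=(ray('top',P,.0144)[:,:2]-R0)@np.array([[c,-s],[s,c]]);print((Q*1000).round(1).tolist());print(np.degrees(np.polyfit(Q[:,1],Q[:,0],1)[0]))
E
```

```text
[[-84.8, 36.1], [-84.6, 29.1], [-84.5, 22.1], [-84.1, 15.1], [-84.1, 8.0], [-84.3, 1.0], [-84.4, -6.0], [-84.9, -13.1], [-85.1, -20.1], [-84.9, -27.1], [-84.6, -34.1]]
0.2739830061079923
```

```bash
python3 -c "
from h import *
print(job.close_job())"
```

```text
the job is handed in; nothing more can be done
None
```

The job is handed in: the plate was pushed home squarely against both stop lugs, the start button was then pressed fully down, and the hand was taken clear, at about 39 s of the 48 s allowed.

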